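# Lock the shaker tray

### The job

The tray of staining dishes has been drawn out along the orbital shaker's guides: slide it fully home until the spring catch has clicked behind its striker. Then take the locking pin from the tube rack, push it down through the fork and the tray's lug until its head sits flat on the fork, and let go. Leave the tubes, the tip box and the beaker where they are.

Things in the scene. Friction and masses are not known exactly. Their poses are not given: they have to be found in the camera images.
- shaker_base (a point): Centre of the underside of the shaker, a fixed white machine 300 x 250 mm, 78 mm high. On it a platform (top 108 mm above the bench, from 130 mm in front of this point to 95 mm behind) with two low guide channels, and a steel fork at the rear. x points the way the tray slides home, towards the fork; y to the left of that; z up.
- fork_hole (a point): Centre of the hole in the fork's top face, 146 mm above the bench; axes as shaker_base. Fork: two flat ears one above the other, 8 mm thick, 46 mm wide, holes 16.5 mm (chamfered), at heights 138-146 and 112-120 mm; the tray's lug enters between them. Free for 30 mm below the lower ear. No higher part near it but the tray's dish lids (148 mm high, 30 mm off).
- tray_mid (a point): Centre of the loose aluminium tray, 20 mm above its underside, axes as shaker_base. 180 mm long (x), 150 wide, walls 32 high, 0.7 kg, two lidded dishes fixed in it. It stands on the platform, its edges under the guides' lips, and can only slide along x (1 mm play). Drawn out 55 to 85 mm at the start. Sliding takes about 4 N, up to 16 N past the catch; then firm stops at the rear.
- tray_front (a point): Middle of the outer face of the tray's front wall, 20 mm above its underside (128 mm above the bench): where to push. Wall 136 mm wide, 32 mm high above the underside; over it a steel grab bar 12 mm thick, 100 mm long (y), its axis 50 mm above the underside and 6 mm behind this face, on two posts. With the tray home the platform still reaches 40 mm in front of this face.
- lug_hole (a point): Centre of the 18.5 mm hole in the top face of the flat steel lug on the tray's rear (10 mm thick, 40 mm wide), 207 mm from tray_front along x. With the tray home it is 12 mm below fork_hole and within about 2 mm of it sideways (0.8 mm past it when against the rear stops).
- catch (a joint): Angle (rad) of the spring catch, an 85 mm steel lever on the left guide, pivoted at its front end. 0 at rest, its tooth in the way of the striker block on the tray's left wall; the striker pushes it out to about 0.08 over the last 42 mm of travel, and it springs back to 0 behind the striker when the tray is home, with about 2 mm play. It needs no touching.
- pin_knob (a point): Centre of the locking pin's knob, where to grasp it: black cylinder 22 mm across, 30 mm tall, 98 mm above the bench at the start. Pin: steel, 95 mm long, 0.13 kg, loose, upright; from below a shank 52 mm long, 14 mm thick, its last 10 mm tapered to 7 mm; a round flat head 30 mm across, 5 mm thick; a neck 8 mm tall; the knob. The point is 80 mm above the tip.
- pin_head (a point): Centre of the underside of the pin's head, 28 mm below pin_knob on its axis; it rests on the rack's top at the start and on the fork's top face (at fork_hole) when the pin is seated.
- rack_top (a point): Centre of the top of the fixed grey tube rack, 70 mm above the bench; 200 mm long (x), 60 wide, one row of four 18.5 mm holes 50 mm apart along x. The pin hangs by its head in one hole, two capped tubes (tops 126 mm above the bench) stand in two others.
- tube_a_mid (a point): One of the two loose sample tubes with white screw caps in the rack, 16 mm thick (cap 21 mm), 120 mm tall; half-way up. To be left alone.
- tube_b_mid (a point): The other sample tube, the same; half-way up. To be left alone.
- tip_box_mid (a point): Middle of a loose pipette-tip box 85 x 120 x 70 mm, dusky pink with a white lid. To be left alone.
- beaker_mid (a point): Middle of a loose glass beaker, 76 mm across, 85 mm high. To be left alone.
Not all that is in view belongs to the job. What is shaped like the part that bears pin_knob but blue or red is not meant.

How it is judged:
By the outcome, as a careful person would: the job done as asked, in the order asked, and still so for the second after the job is handed in, with the robot touching nothing.
It also fails if it takes over 58 s, if anything falls off the work surface, if the arm or the gripper's body presses on something with over 40 N, if the wrist force passes 120 N, or if a joint passes its speed limit or range.

### The arm

A 6-joint arm with a two-finger parallel gripper is mounted at the origin on the work surface. World frame = base frame: x ahead of the robot, y to its left, z up, the work surface at z = 0. Lengths are in m, angles in degrees, forces in N, time in s.
With the tool pointing down it reaches from about 0.35 to 0.875 m from the base axis. Payload 4.2 kg.
Tool frame: the origin (TCP) lies midway between the tips of the shut fingers; the grasp point (between the pads) lies r.pinch_z behind it (r.pinch_z is the distance from the TCP to the grasp point, in m); z points along the fingers, y is the direction in which the jaws open and shut (so a half turn about z gives the same grasp; the last joint's range is limited). The gripper opens to 87 mm and grips with 3 to 60 N. Pads are 19 mm wide; open, the fingers measure 117 mm over their backs; the gripper's body (75 mm by 190 mm) begins 51 mm behind the grasp point.
Start: joints at [-52.907, 22.042, 0.453, 0, -68.411, -14.817], TCP at [0.237, -0.578, 0.223] pointing down, gripper open.
Joint ranges: [-179.83, 179.83], [-69.29, 118.12], [-61.27, 80.66], [-181.25, 117.63], [-171.15, -9.14], [-177.46, 177.46]. Speed limits (degrees/s): [159.86, 159.86, 180, 180, 180, 180].

### API

Orientations are given as a 3x3 rotation matrix whose columns are the frame's x, y, z axes.
In Python, from station import r gives the robot as it stands. The module is installed in compiled form; this text tells all that it offers.
- The arm moves only by the tool play_rows, never from a script. Its argument "deltas" is a list of rows, each a list of 7 numbers: the shift along the tool's x, y, z in units of 25 mm (1.0 is 25 mm), then the turn, a rotation vector about the tool's x, y, z in units of 5 degrees (1.0 is 5 degrees), then the finger opening in mm, from 0 to 87. In form: [[tx, ty, tz, wx, wy, wz, fingers], ...]. A call has 1 to 12 rows; each row is the pose to reach, as a shift and turn from the pose commanded when the call began, along the tool's axes at that moment; what a row does not reach only later rows make up. A row lasts 1/10 s, in which the tool goes at most 50 mm and 8.59 degrees, less where a joint would pass 70% of its speed; a pose out of reach is approached as far as the arm can. A call with a gripper value outside its range is refused whole. The fingers move at their own pace and stop on an object; the grip force is fixed at half the most. Time passes only in rows, so rows that repeat a pose let the fingers close. It gives the time, the measured TCP pose, the force and the opening at its end, in the units of the state.
- r.sense(): the state, without advancing time (a new reading comes with each control period).
- r.capture(name): name is "scene" or "top" or "wrist"; returns a dict with "pixels" (420x560x3 uint8, red, green, blue), "camera_matrix" (3x3 intrinsics, pixels), "R" (3x3) and "t" (3): a world point X has camera coordinates R X + t; the wrist camera has in their place "T_tool_cam" (4x4, takes a point from camera to tool coordinates, whose origin is the TCP and whose axes are the flange's). Camera axes: x right, y down, z forward; pixel columns grow to the right and rows downward; lengths in m; the calibration is good to about 2 mm. A picture is of the moment at which its call begins: read the wrist's pose just before it. There is no depth.
- r.finish_job(): hands the job in, once; it reports no verdict.
Trained networks look in the newest picture that a camera, given by its name, has taken for a name from the list of things; names that differ only in an ending like _2 or _b are one class to them, and where a whole thing is asked for, a point or a joint stands for the part that bears it (a point fixed in the world has none). Each returns a list of dicts, best first, with "score" (0 to 1); they miss things now and then, are a little off and sometimes report something else, mostly with a low value. They report only what shows in the picture. A call takes as long as a camera call. They do not tell look-alikes from the thing itself.
- r.spot_in(camera, target): "centre" ([x, y, z] in m, in world coordinates, good to about 4 mm: the middle of the surface that is visible of it).
- r.cut_out(camera, target): "region" (420x560 bool, what is visible of it).
The state is a dict: "time_s": time; "joints": joint angles; "joint_velocities": joint speeds; "effort": joint torques, N m; "tcp_pos": TCP position; "ee_rot": TCP orientation; "wrist_force": force on the tool from outside, world axes, zero at the start; "moment": the same for the moment, N m; "gripper_width": opening from 0.0 (shut) to 1.0 (fully open).
Only numpy, scipy, OpenCV 4.12 (cv2) and the standard library are available. Lean on these libraries where they do the work, as an engineer would, in place of code of your own. Each camera call takes 0.05 s, during which the arm holds its last target.

## Working session

There is one attempt and no reset: what is moved stays moved. The work goes in short steps, Python scripts to look and compute and a tool call to move; the robot and the scene stay as the last step left them, time stands still between calls to the robot, and variables do not carry over. Pictures are saved under pics/ and viewed, and the job is handed in when it is done.

Besides the shell and the picture viewer there is one more tool, called after ">>>" as a command line: name --pt "numbers of a row" for each row, then --argument value for the rest. play_rows: Moves the arm, as the interface text tells. Its arguments: {"type":"object","properties":{"deltas":{"type":"array","items":{"type":"array","items":{"type":"number"}}}},"required":["deltas"]}

```bash
mkdir -p pics; cat > h.py <<'E'
import numpy as np, cv2
from station import r
def save(n,img): cv2.imwrite(f'pics/{n}.png',cv2.cvtColor(img,cv2.COLOR_RGB2BGR))
def proj(c,X):
    X=np.asarray(X,float); p=c['camera_matrix']@(c['R']@X+c['t']); return p[:2]/p[2]
def ray(c,uv,z):
    d=c['R'].T@np.linalg.inv(c['camera_matrix'])@np.array([uv[0],uv[1],1.]); o=-c['R'].T@c['t']
    return o+d*(z-o[2])/d[2]
def wristcam(c,s):
    T=np.eye(4);T[:3,:3]=s['ee_rot'];T[:3,3]=s['tcp_pos'];W=np.linalg.inv(T@c['T_tool_cam'])
    c['R']=W[:3,:3];c['t']=W[:3,3];return c
E
python3 - <<'E'
from h import *
s=r.sense(); print(s['time_s'],s['tcp_pos'],s['ee_rot'],r.pinch_z,s['gripper_width'])
for n in('scene','top','wrist'):
    c=r.capture(n); save(n+'0',c['pixels'])
    for t in['tray_front','lug_hole','fork_hole','pin_knob','pin_head','shaker_base','tube_a_mid','rack_top','tray_mid','catch','tip_box_mid','beaker_mid']:
        try: print(n,t,[(np.round(d['centre'],3).tolist(),round(d['score'],2)) for d in r.spot_in(n,t)][:4])
        except Exception as e: print(n,t,e)
E
```

```text
0.0 [ 0.23671215 -0.57777636  0.22143717] [[-9.25437304e-01 -3.78899686e-01 -9.07891350e-04]
 [-3.78900767e-01  9.25435084e-01  2.02830947e-03]
 [ 7.16686857e-05  2.22107398e-03 -9.99997531e-01]] 0.0187 1.0022755189776351
scene tray_front [([0.621, -0.001, 0.145], 0.58)]
scene lug_hole [([0.618, 0.0, 0.148], 0.9)]
scene fork_hole [([0.668, -0.119, 0.11], 0.67)]
scene pin_knob [([0.567, 0.21, 0.064], 0.79), ([0.624, 0.29, 0.064], 0.7), ([0.551, 0.301, 0.097], 0.68), ([0.578, 0.374, 0.065], 0.64)]
scene pin_head [([0.551, 0.302, 0.096], 0.73), ([0.62, 0.287, 0.066], 0.66), ([0.568, 0.212, 0.057], 0.64), ([0.581, 0.374, 0.058], 0.61)]
scene shaker_base [([0.67, -0.12, 0.107], 0.98)]
scene tube_a_mid [([0.499, 0.299, 0.108], 0.67)]
scene rack_top [([0.487, 0.287, 0.067], 0.9)]
scene tray_mid [([0.619, -0.004, 0.15], 0.73), ([0.788, 0.244, 0.067], 0.59)]
scene catch [([0.691, -0.056, 0.13], 0.9)]
scene tip_box_mid [([0.619, -0.002, 0.148], 0.71), ([0.783, 0.242, 0.066], 0.58)]
scene beaker_mid [([0.443, -0.432, 0.06], 0.8)]
top tray_front [([0.6, 0.0, 0.152], 0.61)]
top lug_hole [([0.593, 0.001, 0.148], 0.74)]
top fork_hole [([0.547, -0.12, 0.11], 0.96), ([0.543, 0.3, 0.096], 0.35)]
top pin_knob [([0.564, 0.212, 0.087], 0.59), ([0.618, 0.292, 0.085], 0.58), ([0.573, 0.375, 0.075], 0.49), ([0.547, 0.297, 0.108], 0.46)]
top pin_head [([0.573, 0.376, 0.08], 0.78), ([0.542, 0.299, 0.099], 0.65), ([0.557, 0.21, 0.082], 0.65)]
top shaker_base []
top tube_a_mid []
top rack_top [([0.461, 0.285, 0.067], 0.92)]
top tray_mid [([0.595, -0.0, 0.149], 0.58)]
top catch [([0.682, -0.058, 0.136], 0.82)]
top tip_box_mid [([0.756, 0.241, 0.07], 0.68)]
top beaker_mid [([0.432, -0.449, 0.048], 0.61)]
wrist tray_front []
wrist lug_hole []
wrist fork_hole []
wrist pin_knob []
wrist pin_head []
wrist shaker_base []
wrist tube_a_mid []
wrist rack_top []
wrist tray_mid []
wrist catch []
wrist tip_box_mid []
wrist beaker_mid []
```

View pics/scene0.png

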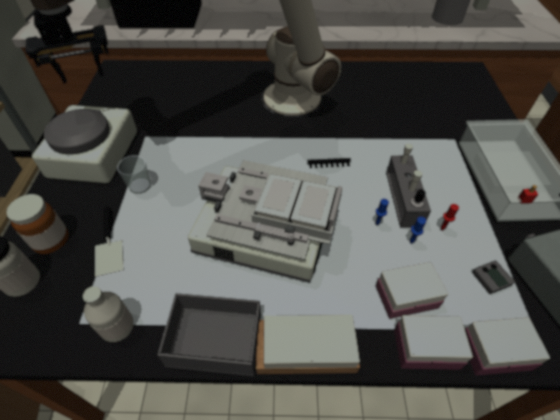

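View pics/top0.png

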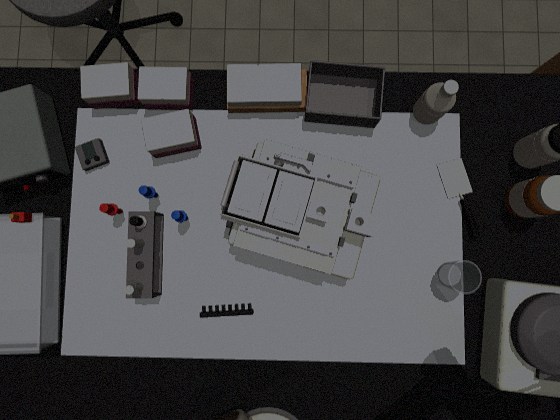

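```bash
python3 - <<'E'
from h import *
print(r.sense()['time_s'])
for n in('scene','top'):
    c=r.capture(n); print(n,c['camera_matrix'].tolist(),(-c['R'].T@c['t']).round(3))
    import pickle; pickle.dump(c,open(n+'.pkl','wb'))
    i=c['pixels']
    save(n+'big',cv2.resize(i,None,fx=2,fy=2,interpolation=cv2.INTER_CUBIC)[0:600,0:800] if 0 else i)
E
```

```text
1.95
scene [[386.7342270110138, 0.0, 273.93455038415584], [0.0, 386.7342270110138, 208.13677555465418], [0.0, 0.0, 1.0]] [ 1.174 -0.035  0.807]
top [[381.5046763340899, 0.0, 281.46387428916273], [0.0, 381.5046763340899, 213.82951838388618], [0.0, 0.0, 1.0]] [ 0.49  -0.037  0.951]
```

```bash
python3 - <<'E'
import pickle,cv2,numpy as np
from h import save
t=pickle.load(open('top.pkl','rb'));s=pickle.load(open('scene.pkl','rb'))
def en(a): 
    a=a.astype(float); return np.clip(255*(a/255)**0.6,0,255).astype(np.uint8)
save('topc',cv2.resize(en(t['pixels'][130:280,215:390]),None,fx=4,fy=4,interpolation=cv2.INTER_CUBIC))
save('rackc',np.hstack([cv2.resize(en(t['pixels'][170:310,90:200]),(440,560),interpolation=cv2.INTER_CUBIC),cv2.resize(en(s['pixels'][135:255,365:470]),(350,560),interpolation=cv2.INTER_CUBIC)]))
save('scenec',cv2.resize(en(s['pixels'][150:280,185:350]),None,fx=4,fy=4,interpolation=cv2.INTER_CUBIC))
E
```

```text
(no output)
```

View pics/topc.png

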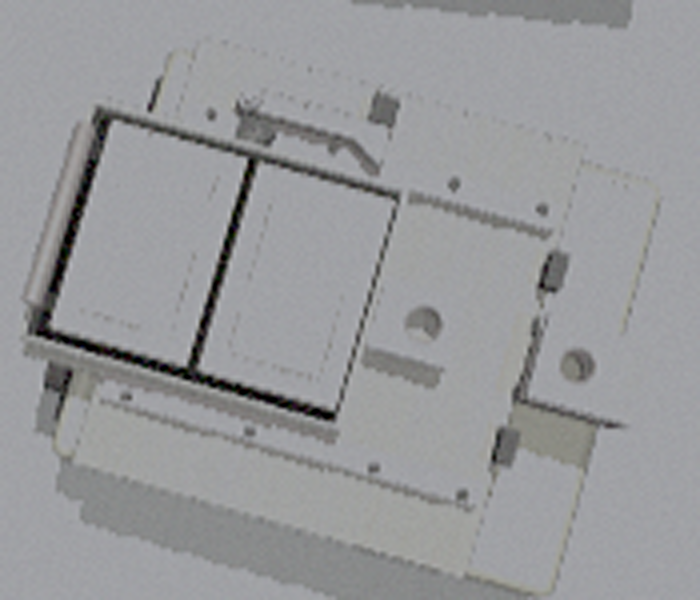

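View pics/rackc.png

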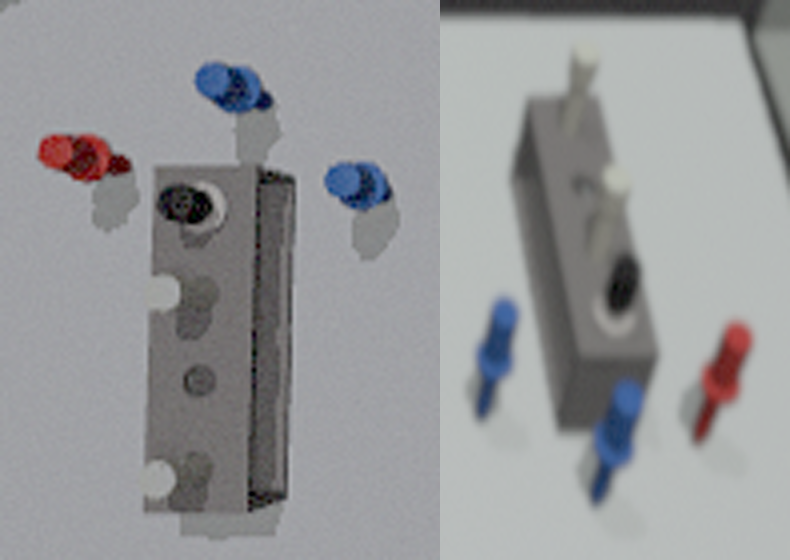

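View pics/scenec.png

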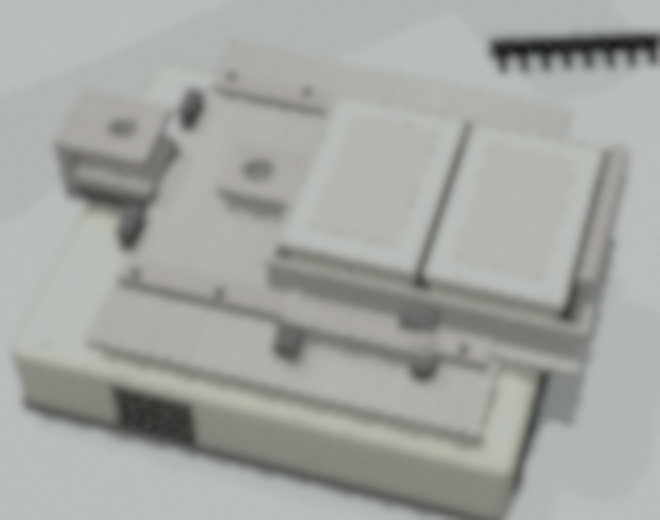

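```bash
python3 - <<'E'
import pickle,cv2,numpy as np
from h import *
t=pickle.load(open('top.pkl','rb'));s=pickle.load(open('scene.pkl','rb'))
P=lambda x,y,o:((x+.5)/4-.5+o[0],(y+.5)/4-.5+o[1])
T=(215,130);S=(185,150)
f1=ray(t,P(577,366,T),.146);f2=ray(s,P(122,127,S),.146)
l1=ray(t,P(423,322,T),.134);l2=ray(s,P(257,169,S),.134)
print(f1,f2,l1,l2, np.linalg.norm((f1-l1)[:2]),np.linalg.norm((f2-l2)[:2]))
for a,b in((f1,l1),(f2,l2)):
    d=(a-b)[:2];print(np.degrees(np.arctan2(d[1],d[0])))
# grab bar in top: ends
b1=ray(t,P(85,125,T),.158);b2=ray(t,P(37,303,T),.158)
d=(b2-b1)[:2];print(b1,b2,np.linalg.norm(d),np.degrees(np.arctan2(d[1],d[0]))+90)
# tray walls line: left edge guide line rear: screws
for q in [((120,398),(470,508)),((412,198),(550,235))]:
    a,b=[ray(t,P(*x,T),.112) for x in q]; d=(b-a)[:2]; print(np.degrees(np.arctan2(d[1],d[0])))
a,b=ray(t,P(97,106,T),.14),ray(t,P(400,190,T),.14);d=(b-a)[:2];print(np.degrees(np.arctan2(d[1],d[0])))
E
```

```text
[ 0.54945358 -0.18894518  0.146     ] [ 0.54954882 -0.18973825  0.146     ] [ 0.57264155 -0.10864784  0.134     ] [ 0.57081671 -0.10966174  0.134     ] 0.08357838007413458 0.08285270932931026
-106.10746407043145
-104.87406128100069
[0.6720716  0.07307843 0.158     ] [0.57688385 0.09556989 0.158     ] 0.09780886496795073 256.70567924906004
-106.3952619506359
-104.33689734439025
-104.83628541901811
```

```bash
cat >> h.py <<'E'
from scipy.spatial.transform import Rotation as Ro
def Rdown(yaw):
    a=np.radians(yaw);x=np.array([np.cos(a),np.sin(a),0]);z=np.array([0,0,-1.]);return np.column_stack([x,np.cross(z,x),z])
def delta(p,yaw):
    s=r.sense();R=s['ee_rot'];d=R.T@(np.asarray(p)-s['tcp_pos'])/0.025
    w=np.degrees(Ro.from_matrix(R.T@Rdown(yaw)).as_rotvec())/5
    print('t',round(s['time_s'],2),'tcp',s['tcp_pos'].round(4),'F',s['wrist_force'].round(1),'j',s['joints'].round(0),'w',round(s['gripper_width'],3));print('  delta',d.round(3),w.round(3))
def yaw(): 
    R=r.sense()['ee_rot'];return np.degrees(np.arctan2(R[1,0],R[0,0]))
E
python3 - <<'E'
from h import *
delta([.237,-.578,.30],-157.7)
delta([.639,.133,.30],-105.5)
delta([.639,.133,.20],-105.5)
E
```

```text
t 2.05 tcp [ 0.2369 -0.5783  0.2226] F [-0.8  0.8  1.4] j [-53.  22.   0.   0. -68. -15.] w 0.999
  delta [-0.007  0.011 -3.097] [-0.    -0.    -0.004]
t 2.05 tcp [ 0.2369 -0.5783  0.2226] F [-0.8  0.8  1.4] j [-53.  22.   0.   0. -68. -15.] w 0.999
  delta [-25.669  20.231  -3.098] [ -0.     -0.    -10.444]
t 2.05 tcp [ 0.2369 -0.5783  0.2226] F [-0.8  0.8  1.4] j [-53.  22.   0.   0. -68. -15.] w 0.999
  delta [-25.669  20.232   0.902] [ -0.     -0.    -10.444]
```

>>> play_rows --pt "0 0 -1.5 0 0 0 0" --pt "0 0 -3 0 0 0 0" --pt "-2 1.6 -3.1 0 0 -1 0" --pt "-3.2 2.5 -3.1 0 0 -2 0" --pt "-4.8 3.8 -3.1 0 0 -3 0" --pt "-6.3 5 -3.1 0 0 -4 0" --pt "-7.9 6.2 -3.1 0 0 -5 0" --pt "-9.4 7.4 -3.1 0 0 -6 0" --pt "-11 8.7 -3.1 0 0 -7 0" --pt "-12.6 9.9 -3.1 0 0 -8 0" --pt "-14 11 -3.1 0 0 -9 0" --pt "-15 11.8 -3.1 0 0 -10 0"

```text
time_s: 3.25
tcp_pos: [0.4731, -0.1607, 0.3003]
ee_rot: [[-0.299, -0.954, 0.001], [-0.954, 0.299, 0.0], [-0.0, -0.001, -1.0]]
wrist_force: [0.7, -0.4, -0.4]
gripper_width: 0.032
```

```bash
python3 - <<'E'
from h import *
delta([.639,.133,.30],-105.5)
delta([.639,.133,.22],-105.5)
E
```

```text
t 3.25 tcp [ 0.4731 -0.1607  0.3003] F [ 0.7 -0.4 -0.4] j [ -0.   7.  -9.  -0. -74. -17.] w 0.032
  delta [-13.194  -2.819   0.021] [-0.01   0.005 -0.379]
t 3.25 tcp [ 0.4731 -0.1607  0.3003] F [ 0.7 -0.4 -0.4] j [ -0.   7.  -9.  -0. -74. -17.] w 0.032
  delta [-13.193  -2.816   3.221] [-0.01   0.005 -0.379]
```

>>> play_rows --pt "-1.5 -0.3 0 0 0 -0.4 0" --pt "-3.3 -0.7 0 0 0 -0.4 0" --pt "-5.1 -1.1 0 0 0 -0.4 0" --pt "-6.9 -1.5 0 0 0 -0.4 0" --pt "-8.7 -1.9 0 0 0 -0.4 0" --pt "-10.5 -2.3 0 0 0 -0.4 0" --pt "-12.2 -2.6 0 0 0 -0.4 0" --pt "-13.2 -2.8 0 0 0 -0.4 0" --pt "-13.2 -2.8 1.6 0 0 -0.4 0" --pt "-13.2 -2.8 3.2 0 0 -0.4 0" --pt "-13.2 -2.8 3.2 0 0 -0.4 0"

```text
time_s: 4.35
tcp_pos: [0.6356, 0.1293, 0.2132]
ee_rot: [[-0.271, -0.962, -0.013], [-0.962, 0.271, -0.004], [0.007, 0.012, -1.0]]
wrist_force: [-0.1, 0.4, -1.0]
gripper_width: 0.004
```

```bash
python3 - <<'E'
from h import *
delta([.639,.133,.121],-105.5)
s=r.sense();c=wristcam(r.capture('wrist'),s);save('w1',c['pixels'])
t=r.capture('top');save('t1',t['pixels'])
print(c['camera_matrix'][0],(-c['R'].T@c['t']))
for n,X in dict(front=[.627,.090,.128],fork=[.5495,-.1893,.146],lug=[.5717,-.109,.134]).items(): print(n,proj(c,X),proj(t,X))
E
```

```text
t 4.35 tcp [0.6356 0.1293 0.2132] F [-0.1  0.4 -1. ] j [ 26.  25.   4.  -0. -70. -41.] w 0.004
  delta [-0.208 -0.135  3.685] [ 0.136 -0.082 -0.049]
[299.08761281   0.         280.13163467] [0.62009022 0.06619274 0.37630829]
front [276.48040178 160.48768117] [229.37867888 184.15618683]
fork [ 272.06572156 -378.01994829] [359.04358484 221.10590409]
lug [ 273.9753947  -161.53834058] [320.53512016 210.56344559]
```

View pics/w1.png

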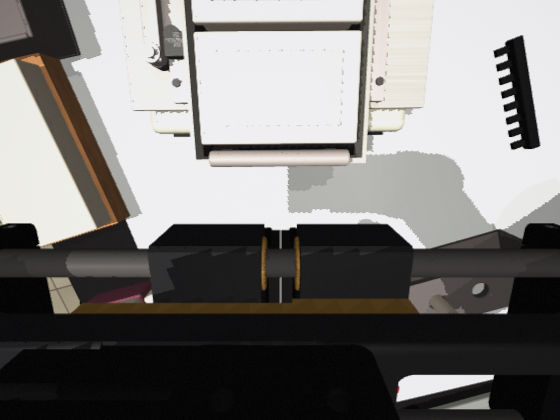

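View pics/t1.png

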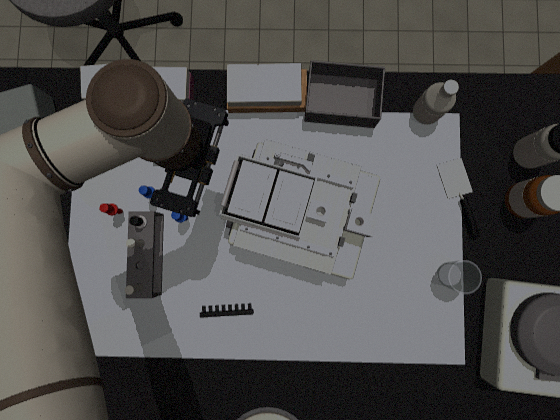

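>>> play_rows --pt "-0.2 -0.1 1 0.1 -0.1 0 0" --pt "-0.3 -0.1 2.2 0.1 -0.1 0 0" --pt "-0.3 -0.1 3.2 0.1 -0.1 0 0" --pt "-0.3 -0.1 3.6 0.1 -0.1 0 0" --pt "-0.3 -0.1 3.7 0.1 -0.1 0 0" --pt "-0.3 -0.1 3.7 0.1 -0.1 0 0"

```text
time_s: 5.05
tcp_pos: [0.6451, 0.1366, 0.1297]
ee_rot: [[-0.271, -0.963, 0.014], [-0.963, 0.271, 0.007], [-0.01, -0.012, -1.0]]
wrist_force: [0.2, 0.3, 0.5]
gripper_width: 0.003
```

```bash
python3 - <<'E'
from h import *
delta([.605,.010,.121],-105.5)
s=r.sense();c=wristcam(r.capture('wrist'),s);save('w2',c['pixels'])
E
```

```text
t 5.05 tcp [0.6451 0.1366 0.1297] F [0.2 0.3 0.5] j [ 26.  29.  -2.   0. -58. -42.] w 0.003
  delta [5.313 0.176 0.29 ] [-0.136  0.119 -0.041]
```

View pics/w2.png

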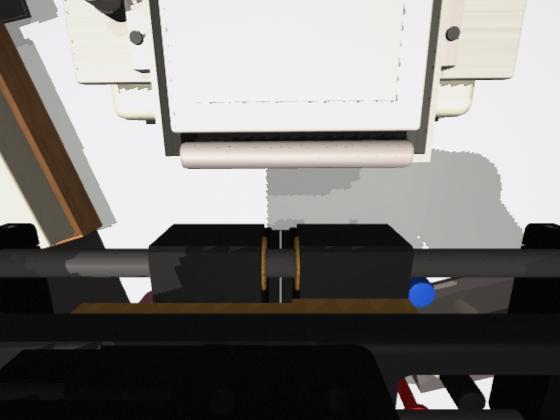

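>>> play_rows --pt "0.5 0.1 0.2 -0.1 0.1 0 0" --pt "1 0.2 0.2 -0.1 0.1 0 0" --pt "1 0.2 0.2 -0.1 0.1 0 0" --pt "1 0.2 0.2 -0.1 0.1 0 0"

```text
time_s: 5.5
tcp_pos: [0.6322, 0.113, 0.1228]
ee_rot: [[-0.272, -0.962, 0.001], [-0.962, 0.272, 0.0], [-0.0, -0.001, -1.0]]
wrist_force: [0.2, -0.0, -0.2]
gripper_width: 0.003
```

```bash
python3 - <<'E'
from h import *
delta([.605,.010,.121],-105.5)
s=r.sense();c=wristcam(r.capture('wrist'),s);save('w3',c['pixels'])
delta([.605,.010,.121],-105.5)
E
```

```text
t 5.5 tcp [0.6322 0.113  0.1228] F [ 0.2 -0.  -0.2] j [ 25.  28.  -5.   0. -57. -40.] w 0.003
  delta [ 4.262 -0.073  0.072] [-0.008  0.004 -0.054]
t 5.55 tcp [0.6324 0.1134 0.1228] F [-0.4  0.3  0.2] j [ 25.  28.  -5.   0. -57. -40.] w -0.0
  delta [ 4.279 -0.069  0.069] [-0.009  0.005 -0.049]
```

View pics/w3.png

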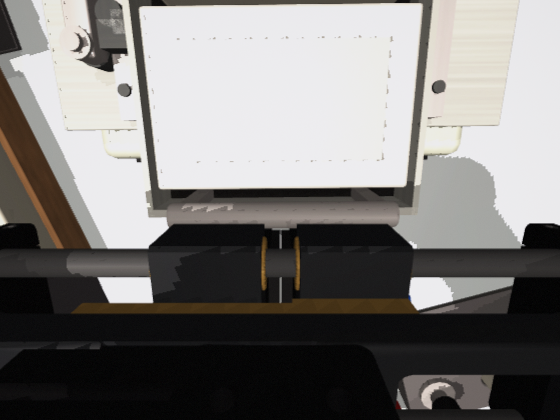

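>>> play_rows --pt "0.3 0 0 0 0 0 0" --pt "0.5 0 0 0 0 0 0" --pt "0.7 0 0 0 0 0 0" --pt "0.9 0 0 0 0 0 0" --pt "1.1 0 0 0 0 0 0" --pt "1.3 0 0 0 0 0 0" --pt "1.6 0 0 0 0 0 0" --pt "1.9 0 0 0 0 0 0" --pt "2.2 0 0 0 0 0 0" --pt "2.4 0 0 0 0 0 0" --pt "2.5 0 0 0 0 0 0"

```text
time_s: 6.65
tcp_pos: [0.615, 0.0528, 0.1223]
ee_rot: [[-0.272, -0.962, -0.0], [-0.962, 0.272, -0.0], [0.0, 0.0, -1.0]]
wrist_force: [0.7, 3.0, -0.6]
gripper_width: 0.003
```

```bash
python3 - <<'E'
from h import *
delta([.605,.010,.121],-105.5)
s=r.sense();c=wristcam(r.capture('wrist'),s);save('w4',c['pixels'])
E
```

```text
t 6.65 tcp [0.615  0.0528 0.1223] F [ 0.7  3.  -0.6] j [ 20.  26.  -8.  -0. -55. -36.] w 0.003
  delta [ 1.756 -0.082  0.051] [ 0.003 -0.001 -0.052]
```

View pics/w4.png

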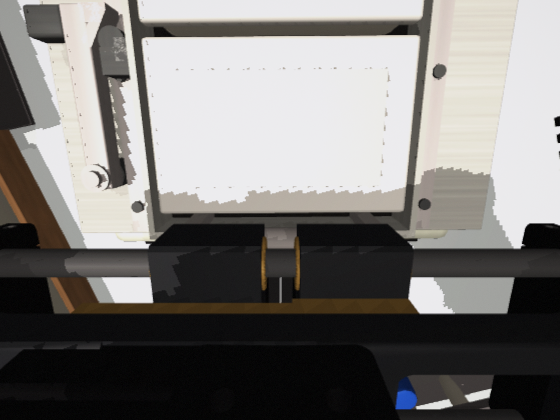

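>>> play_rows --pt "0.15 0 0 0 0 0 0" --pt "0.3 0 0 0 0 0 0" --pt "0.45 0 0 0 0 0 0" --pt "0.6 0 0 0 0 0 0" --pt "0.75 0 0 0 0 0 0" --pt "0.85 0 0 0 0 0 0" --pt "0.95 0 0 0 0 0 0" --pt "1.0 0 0 0 0 0 0"

```text
time_s: 7.5
tcp_pos: [0.6085, 0.0308, 0.1223]
ee_rot: [[-0.27, -0.963, 0.001], [-0.963, 0.27, 0.002], [-0.002, -0.0, -1.0]]
wrist_force: [0.5, 7.5, -0.2]
gripper_width: 0.005
```

```bash
python3 - <<'E'
from h import *
delta([.605,.010,.121],-105.5)
c=r.capture('top');save('t2',cv2.resize(c['pixels'][130:280,215:390],None,fx=4,fy=4,interpolation=cv2.INTER_CUBIC))
s=r.capture('scene');save('s2',cv2.resize(s['pixels'][150:280,185:350],None,fx=4,fy=4,interpolation=cv2.INTER_CUBIC))
E
```

```text
t 7.5 tcp [0.6085 0.0308 0.1223] F [ 0.5  7.5 -0.2] j [ 18.  25. -10.  -0. -55. -34.] w 0.005
  delta [ 0.839 -0.09   0.051] [-0.001  0.023 -0.039]
```

View pics/t2.png

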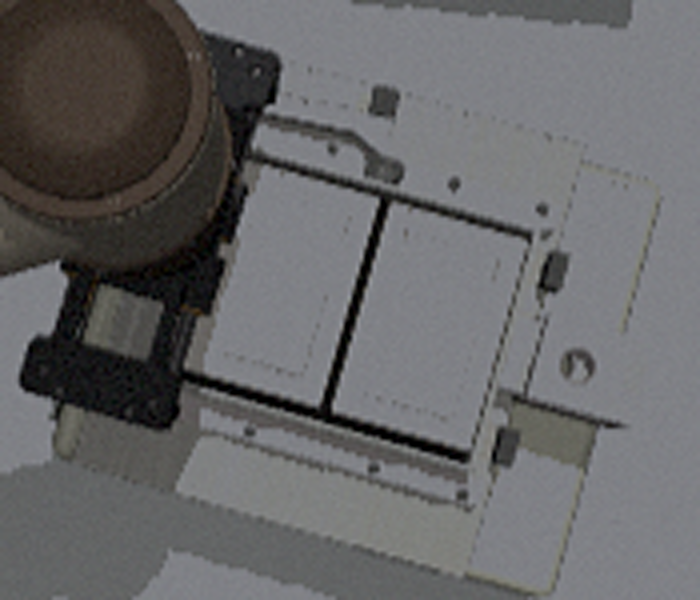

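View pics/s2.png

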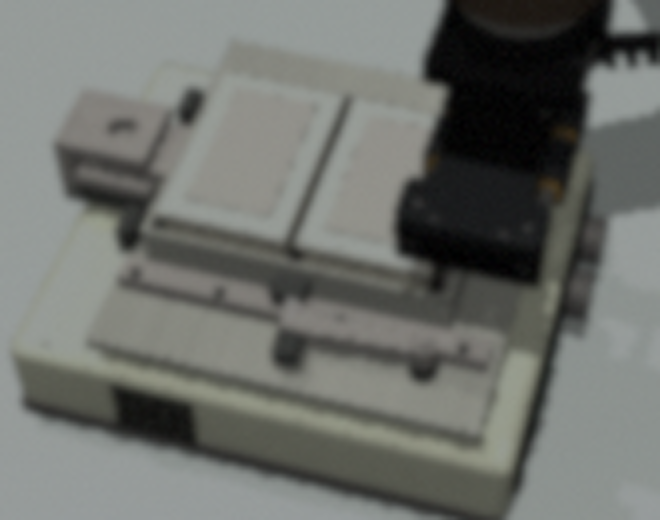

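>>> play_rows --pt "0.1 0 0 0 0 0 0" --pt "0.2 0 0 0 0 0 0" --pt "0.25 0 0 0 0 0 0" --pt "0.25 0 0 0 0 0 0"

```text
time_s: 8.0
tcp_pos: [0.6068, 0.0246, 0.1223]
ee_rot: [[-0.271, -0.963, 0.001], [-0.963, 0.271, 0.002], [-0.002, -0.0, -1.0]]
wrist_force: [-0.4, 6.0, 0.4]
gripper_width: 0.004
```

>>> play_rows --pt "0.08 0 0 0 0 0 0" --pt "0.1 0 0 0 0 0 0" --pt "0.1 0 0 0 0 0 0"

```text
time_s: 8.3
tcp_pos: [0.6061, 0.0212, 0.1223]
ee_rot: [[-0.271, -0.963, -0.0], [-0.963, 0.271, -0.0], [0.0, 0.0, -1.0]]
wrist_force: [1.0, 3.6, -0.6]
gripper_width: 0.005
```

>>> play_rows --pt "0.08 0 0 0 0 0 0" --pt "0.1 0 0 0 0 0 0" --pt "0.1 0 0 0 0 0 0"

```text
time_s: 8.6
tcp_pos: [0.6061, 0.0208, 0.1224]
ee_rot: [[-0.271, -0.963, 0.002], [-0.963, 0.271, 0.003], [-0.004, -0.001, -1.0]]
wrist_force: [0.1, 10.6, -0.4]
gripper_width: 0.003
```

>>> play_rows --pt "0.08 0 0 0 0 0 0" --pt "0.1 0 0 0 0 0 0" --pt "0.1 0 0 0 0 0 0"

```text
time_s: 8.9
tcp_pos: [0.6061, 0.0207, 0.1226]
ee_rot: [[-0.27, -0.963, 0.004], [-0.963, 0.27, 0.006], [-0.007, -0.003, -1.0]]
wrist_force: [0.3, 18.2, -0.7]
gripper_width: 0.004
```

>>> play_rows --pt "0.08 0 0 0 0 0 0" --pt "0.1 0 0 0 0 0 0" --pt "0.1 0 0 0 0 0 0"

```text
time_s: 9.2
tcp_pos: [0.6062, 0.0206, 0.1229]
ee_rot: [[-0.27, -0.963, 0.007], [-0.963, 0.27, 0.009], [-0.011, -0.004, -1.0]]
wrist_force: [-0.0, 24.6, 1.6]
gripper_width: 0.008
```

```bash
python3 - <<'E'
from h import *
delta([.605,.010,.121],-105.5)
c=r.capture('top');save('t3',cv2.resize(c['pixels'][130:280,215:390],None,fx=4,fy=4,interpolation=cv2.INTER_CUBIC))
E
```

```text
t 9.2 tcp [0.6062 0.0206 0.1229] F [-0.  24.6  1.6] j [ 17.  25. -10.  -0. -54. -32.] w 0.008
  delta [ 0.422 -0.069  0.073] [-0.046  0.125 -0.029]
```

View pics/t3.png

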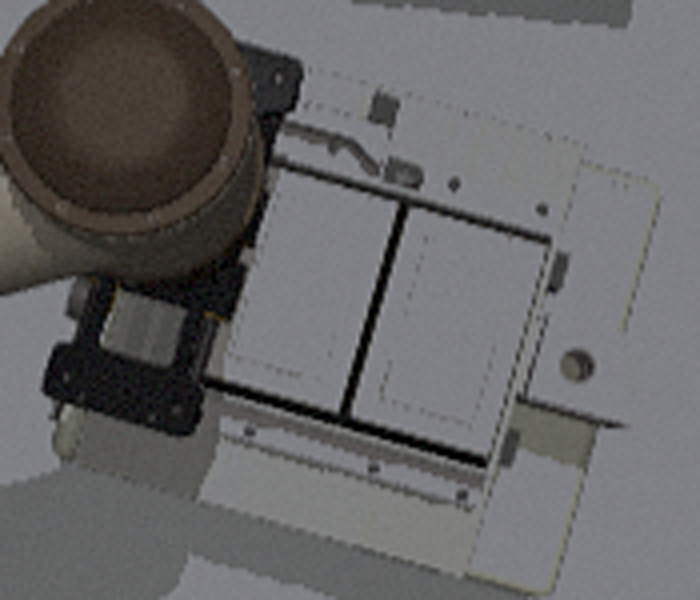

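>>> play_rows --pt "-0.4 0 0 0 0 0 0" --pt "-1.2 0 0 0 0 0 0" --pt "-2 0 0 0 0 0 0" --pt "-2.4 0 -1 0 0 0 0" --pt "-2.4 0 -2.8 0 0 0 20" --pt "-2.4 0 -4.6 0 0 0 45" --pt "-2.4 0 -6 0 0 0 45" --pt "-2.4 0 -6.2 0 0 0 45" --pt "-2.4 0 -6.2 0 0 0 45"

```text
time_s: 10.15
tcp_pos: [0.6207, 0.072, 0.2784]
ee_rot: [[-0.271, -0.963, 0.002], [-0.963, 0.271, 0.001], [-0.001, -0.002, -1.0]]
wrist_force: [0.4, -0.6, -1.1]
gripper_width: 0.377
```

```bash
python3 - <<'E'
from h import *
t=r.capture('top');s=r.capture('scene')
import pickle;pickle.dump((t,s),open('ts4.pkl','wb'))
save('t4',cv2.resize(t['pixels'][130:280,215:390],None,fx=4,fy=4,interpolation=cv2.INTER_CUBIC))
save('s4',cv2.resize(s['pixels'][150:280,185:350],None,fx=4,fy=4,interpolation=cv2.INTER_CUBIC))
print([(d['centre'],d['score']) for d in r.spot_in('top','rack_top')])
print([(d['centre'],d['score']) for d in r.spot_in('scene','pin_knob')])
# black knob centroid from earlier images
T=pickle.load(open('top.pkl','rb'));S=pickle.load(open('scene.pkl','rb'))
for n,c,b in(('t',T,(215,232,130,150)),('s',S,(185,210,410,432))):
    g=c['pixels'][b[0]:b[1],b[2]:b[3]].max(2); m=(g<45); v,u=np.nonzero(m); print(n,m.sum(),u.mean()+b[2],v.mean()+b[0]); print('ray z .098',ray(c,(u.mean()+b[2],v.mean()+b[0]),.098))
delta([.55,.30,.25],180)
delta([.55,.30,.25],0)
E
```

```text
[([0.4648, 0.2856, 0.0712], 0.62)]
[([0.6257, 0.291, 0.0647], 0.79), ([0.784, 0.2425, 0.0693], 0.7), ([0.5775, 0.3774, 0.0621], 0.67), ([0.5549, 0.2999, 0.0971], 0.49), ([0.5627, 0.212, 0.0613], 0.47)]
t 130 136.33076923076922 222.05384615384617
ray z .098 [0.5423831 0.3020762 0.098    ]
s 98 419.3265306122449 195.37755102040816
ray z .098 [0.54425614 0.302167   0.098     ]
t 10.35 tcp [0.6195 0.0714 0.275 ] F [-0.4  0.1 -0.1] j [ 21.  20.   5.  -0. -75. -37.] w 0.496
  delta [-8.048  5.152  1.001] [ 0.018 -0.05  14.853]
t 10.35 tcp [0.6195 0.0714 0.275 ] F [-0.4  0.1 -0.1] j [ 21.  20.   5.  -0. -75. -37.] w 0.496
  delta [-8.048  5.152  1.001] [ 5.4000e-02  1.9000e-02 -2.1147e+01]
```

View pics/t4.png

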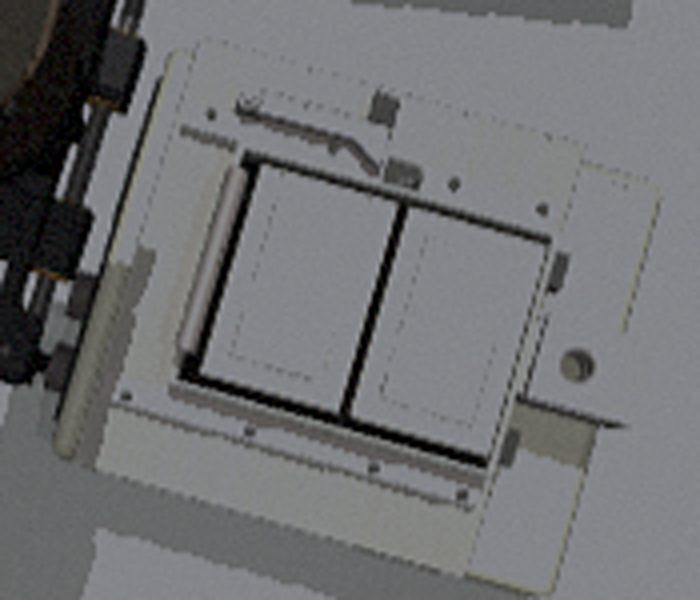

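View pics/s4.png

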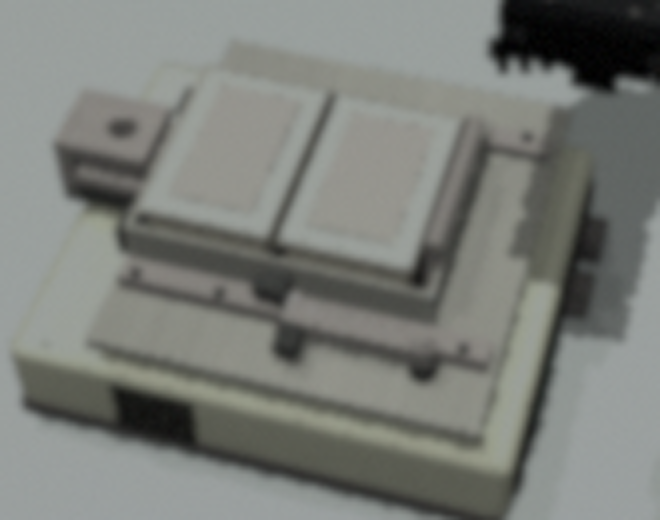

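>>> play_rows --pt "-0.8 0.5 0.1 0 0 1.5 45" --pt "-1.6 1 0.2 0 0 3.0 45" --pt "-2.4 1.5 0.3 0 0 4.5 45" --pt "-3.2 2 0.4 0 0 6 45" --pt "-4 2.6 0.5 0 0 7.5 45" --pt "-4.8 3.1 0.6 0 0 9 45" --pt "-5.6 3.6 0.7 0 0 10.5 45" --pt "-6.4 4.1 0.8 0 0 12 45" --pt "-7.2 4.6 0.9 0 0 13.5 45" --pt "-7.8 5 1 0 0 14.8 45" --pt "-8.1 5.2 1 0 0 14.8 45" --pt "-8.1 5.2 1 0 0 14.8 45"

```text
time_s: 11.55
tcp_pos: [0.5496, 0.3023, 0.2511]
ee_rot: [[-1.0, -0.009, -0.002], [-0.009, 1.0, -0.002], [0.002, -0.002, -1.0]]
wrist_force: [-0.0, 0.4, 0.1]
gripper_width: 0.518
```

>>> play_rows --pt "0 0 0 0 0 0 45" --pt "0 0 0 0 0 0 45"

```text
time_s: 11.75
tcp_pos: [0.5503, 0.3009, 0.2523]
ee_rot: [[-1.0, -0.005, -0.0], [-0.005, 1.0, -0.0], [0.0, -0.0, -1.0]]
wrist_force: [-0.0, -0.3, -0.7]
gripper_width: 0.519
```

```bash
python3 - <<'E'
from h import *
delta([.5435,.302,.13],180)
s=r.sense();c=wristcam(r.capture('wrist'),s);save('w5',c['pixels'])
for z in(.07,.083,.098,.113): print(z,proj(c,[.5435,.302,z]))
E
```

```text
t 11.75 tcp [0.5503 0.3009 0.2523] F [-0.  -0.3 -0.7] j [  43.   21.    4.    0.  -72. -133.] w 0.519
  delta [0.272 0.047 4.892] [-0.004 -0.001  0.055]
0.07 [281.01807648 179.57651962]
0.083 [281.04992336 181.535639  ]
0.098 [281.08977021 183.98689038]
0.113 [281.13338975 186.67022661]
```

View pics/w5.png

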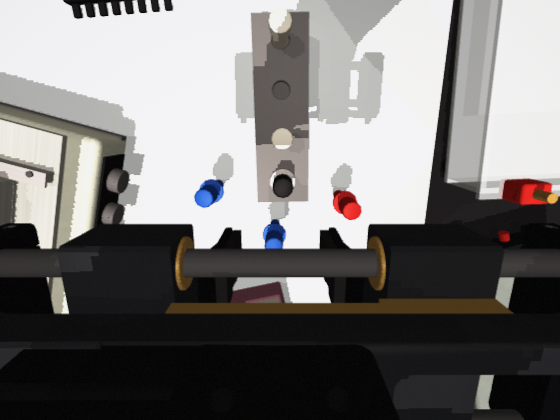

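>>> play_rows --pt "0.1 0 1 0 0 0 45" --pt "0.2 0.1 2.2 0 0 0 45" --pt "0.2 0.1 3.4 0 0 0 45" --pt "0.2 0.1 4.4 0 0 0 45" --pt "0.2 0.1 4.9 0 0 0 45" --pt "0.2 0.1 5 0 0 0 45" --pt "0.2 0.1 5 0 0 0 45"

```text
time_s: 12.5
tcp_pos: [0.5457, 0.3042, 0.128]
ee_rot: [[-1.0, -0.005, 0.001], [-0.005, 1.0, 0.0], [-0.001, 0.0, -1.0]]
wrist_force: [-0.3, 0.2, -0.1]
gripper_width: 0.515
```

```bash
python3 - <<'E'
from h import *
delta([.5445,.303,.0793],180)
s=r.sense();c=wristcam(r.capture('wrist'),s);save('w6',c['pixels'])
for z in(.098,.113): print(z,proj(c,[.5445,.303,z]))
E
```

```text
t 12.5 tcp [0.5457 0.3042 0.128 ] F [-0.3  0.2 -0.1] j [  44.   26.   -7.    0.  -57. -134.] w 0.515
  delta [ 0.05  -0.049  1.946] [0.004 0.011 0.055]
0.098 [278.12802512 225.84097682]
0.113 [277.98536618 233.4876516 ]
```

View pics/w6.png

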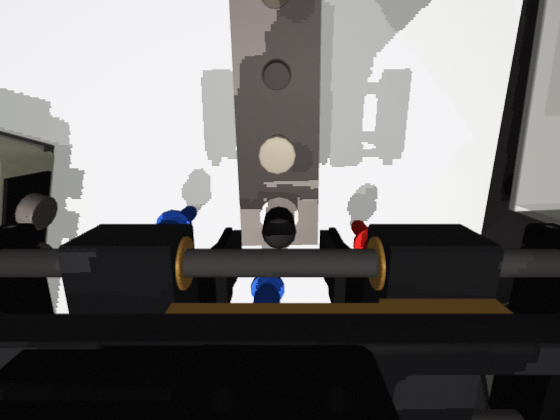

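>>> play_rows --pt "0 0 0.7 0 0 0 45" --pt "0 0 1.4 0 0 0 45" --pt "0 0 1.8 0 0 0 45" --pt "0 0 1.95 0 0 0 45" --pt "0 0 1.95 0 0 0 45" --pt "0 0 1.95 0 0 0 5" --pt "0 0 1.95 0 0 0 5" --pt "0 0 1.95 0 0 0 5" --pt "0 0 1.95 0 0 0 5" --pt "0 0 1.95 0 0 0 5" --pt "0 0 1.95 0 0 0 5" --pt "0 0 1.95 0 0 0 5"

```text
time_s: 13.75
tcp_pos: [0.5452, 0.3042, 0.079]
ee_rot: [[-1.0, -0.005, 0.0], [-0.005, 1.0, -0.0], [-0.0, -0.0, -1.0]]
wrist_force: [-0.7, -0.9, 2.7]
gripper_width: 0.24
```

```bash
python3 - <<'E'
from h import *
delta([.5445,.303,.27],180)
E
```

```text
t 13.75 tcp [0.5452 0.3042 0.079 ] F [-0.7 -0.9  2.7] j [  44.   29.  -10.    0.  -51. -134.] w 0.24
  delta [ 0.024 -0.048 -7.64 ] [-0.     0.004  0.057]
```

>>> play_rows --pt "0 0 -0.5 0 0 0 5" --pt "0 0 -1.5 0 0 0 5" --pt "0 0 -2.7 0 0 0 5" --pt "0 0 -4 0 0 0 5" --pt "0 0 -5.3 0 0 0 5" --pt "0 0 -6.6 0 0 0 5" --pt "0 0 -7.6 0 0 0 5" --pt "0 0 -8 0 0 0 5" --pt "0 0 -8 0 0 0 5" --pt "0 0 -8 0 0 0 5"

```text
time_s: 14.75
tcp_pos: [0.5443, 0.3039, 0.2769]
ee_rot: [[-1.0, -0.005, -0.003], [-0.005, 1.0, -0.001], [0.003, -0.001, -1.0]]
wrist_force: [-0.3, 0.3, -1.8]
gripper_width: 0.245
```

```bash
python3 - <<'E'
from h import *
delta([.5495,-.1893,.27],-105.5)
s=r.sense();c=wristcam(r.capture('wrist'),s);save('w7',c['pixels'])
E
```

```text
t 14.75 tcp [0.5443 0.3039 0.2769] F [-0.3  0.3 -1.8] j [  44.   20.    6.   -0.  -75. -134.] w 0.245
  delta [ -0.12  -19.729   0.295] [ 9.0000e-03 -3.4000e-02 -1.4848e+01]
```

View pics/w7.png

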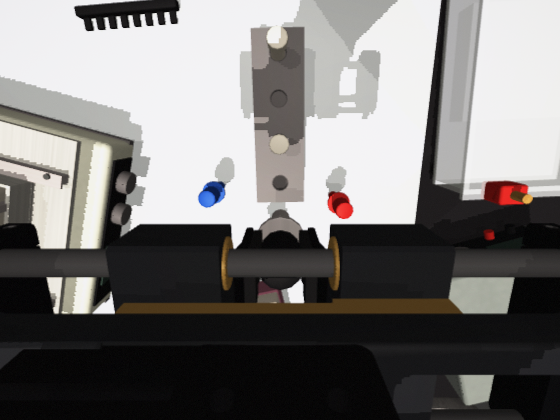

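>>> play_rows --pt "0 -0.5 0 0 0 -0.5 5" --pt "0 -1.5 0 0 0 -1.2 5" --pt "0 -2.8 0 0 0 -2.2 5" --pt "0 -4.3 0 0 0 -3.3 5" --pt "0 -5.8 0 0 0 -4.4 5" --pt "0 -7.3 0 0 0 -5.5 5" --pt "0 -8.8 0 0 0 -6.6 5" --pt "0 -10.3 0 0 0 -7.7 5" --pt "0 -11.8 0 0 0 -8.8 5" --pt "0 -13.2 0 0 0 -9.9 5" --pt "0 -14.4 0 0 0 -11 5" --pt "0 -15.2 0 0 0 -12 5"

```text
time_s: 16.0
tcp_pos: [0.5458, -0.0777, 0.2766]
ee_rot: [[-0.494, -0.869, -0.004], [-0.869, 0.494, -0.0], [0.002, 0.003, -1.0]]
wrist_force: [0.2, 0.9, -1.0]
gripper_width: 0.246
```

```bash
python3 - <<'E'
from h import *
delta([.5495,-.1893,.25],-105.5)
E
```

```text
t 16.0 tcp [ 0.5458 -0.0777  0.2766] F [ 0.2  0.9 -1. ] j [  9.  13.  -5.  -0. -73. -38.] w 0.246
  delta [ 3.805 -2.336  1.065] [ 0.039 -0.02  -2.821]
```

>>> play_rows --pt "1 -0.6 0.1 0 0 -0.8 5" --pt "2 -1.2 0.3 0 0 -1.6 5" --pt "2.9 -1.8 0.6 0 0 -2.3 5" --pt "3.5 -2.1 0.9 0 0 -2.8 5" --pt "3.8 -2.3 1 0 0 -2.8 5" --pt "3.8 -2.3 1 0 0 -2.8 5" --pt "3.8 -2.3 1 0 0 -2.8 5"

```text
time_s: 16.7
tcp_pos: [0.5497, -0.1864, 0.2532]
ee_rot: [[-0.271, -0.962, -0.001], [-0.962, 0.271, 0.0], [0.0, 0.001, -1.0]]
wrist_force: [-0.3, 0.7, -1.2]
gripper_width: 0.241
```

```bash
python3 - <<'E'
from h import *
delta([.5495,-.1893,.222],-105.5)
s=r.sense();c=wristcam(r.capture('wrist'),s);save('w8',c['pixels'])
print(proj(c,[.5495,-.1893,.146]))
t=r.capture('top');save('t8',cv2.resize(t['pixels'][130:280,215:390],None,fx=4,fy=4,interpolation=cv2.INTER_CUBIC))
z=r.capture('scene');save('s8',cv2.resize(z['pixels'][110:240,150:315],None,fx=4,fy=4,interpolation=cv2.INTER_CUBIC))
E
```

```text
t 16.7 tcp [ 0.5497 -0.1864  0.2532] F [-0.3  0.7 -1.2] j [ -3.  17.  -3.  -0. -70. -13.] w 0.241
  delta [ 0.115 -0.024  1.246] [ 0.009 -0.001 -0.05 ]
[279.90369426 197.67093652]
```

View pics/w8.png

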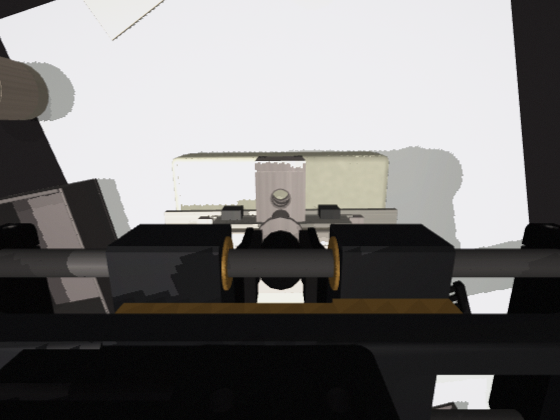

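View pics/s8.png

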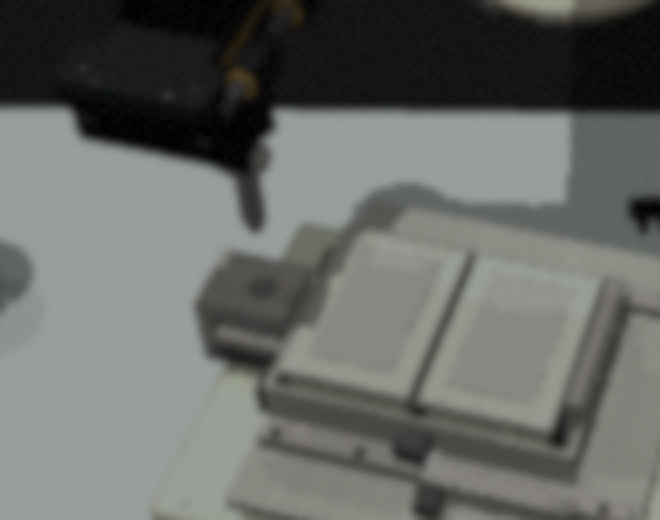

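```bash
python3 - <<'E'
from h import *
s=r.sense();c=wristcam(r.capture('wrist'),s)
R=s['ee_rot'];p=s['tcp_pos']
for zt in(.0613,.0513,.0413,.0093): print(zt,proj(c,p+R@np.array([0,0,zt])),proj(c,p+R@np.array([.0035,0,zt])),proj(c,p+R@np.array([.015,0,zt])))
i=c['pixels'][180:300,220:340];save('w8c',cv2.resize(i,(600,600),interpolation=cv2.INTER_CUBIC))
E
```

```text
0.0613 [280.70020263 214.64985537] [280.69755519 210.32688917] [280.6887176  195.89610424]
0.0513 [280.72033455 218.43759701] [280.71764916 213.94098289] [280.7086787  198.92013311]
0.0413 [280.74229173 222.56875615] [280.73957228 217.88406581] [280.73048114 202.22311776]
0.0093 [280.8282026  238.73254862] [280.82542326 233.3251866 ] [280.81610437 215.19470128]
```

View pics/w8c.png

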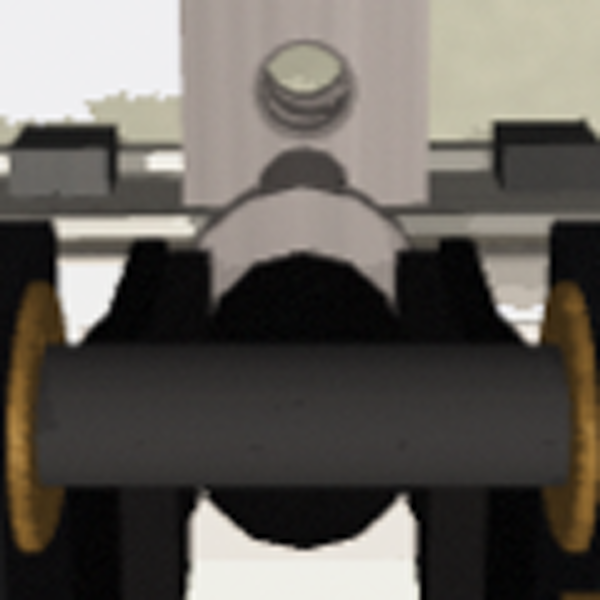

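>>> play_rows --pt "0.1 0 0.4 0 0 0 5" --pt "0.1 0 0.8 0 0 0 5" --pt "0.1 0 1.1 0 0 0 5" --pt "0.1 0 1.2 0 0 0 5" --pt "0.1 0 1.2 0 0 0 5" --pt "0.1 0 1.2 0 0 0 5"

```text
time_s: 17.5
tcp_pos: [0.5493, -0.1893, 0.2237]
ee_rot: [[-0.271, -0.963, 0.0], [-0.963, 0.271, -0.0], [0.0, -0.0, -1.0]]
wrist_force: [0.9, 0.5, -0.6]
gripper_width: 0.241
```

```bash
python3 - <<'E'
from h import *
delta([.5495,-.1893,.155],-105.5)
s=r.sense();c=wristcam(r.capture('wrist'),s)
print(proj(c,[.5495,-.1893,.146]))
i=c['pixels'][180:300,220:340];save('w9c',cv2.resize(i,(600,600),interpolation=cv2.INTER_CUBIC))
R=s['ee_rot'];p=s['tcp_pos']
print(proj(c,p+R@np.array([0,0,.0613])))
E
```

```text
t 17.5 tcp [ 0.5493 -0.1893  0.2237] F [ 0.9  0.5 -0.6] j [ -3.  18.  -6.   0. -66. -13.] w 0.241
  delta [-1.000e-03 -9.000e-03  2.748e+00] [-0.005 -0.001 -0.043]
[280.41210591 209.11347397]
[280.69955236 214.64951697]
```

View pics/w9c.png

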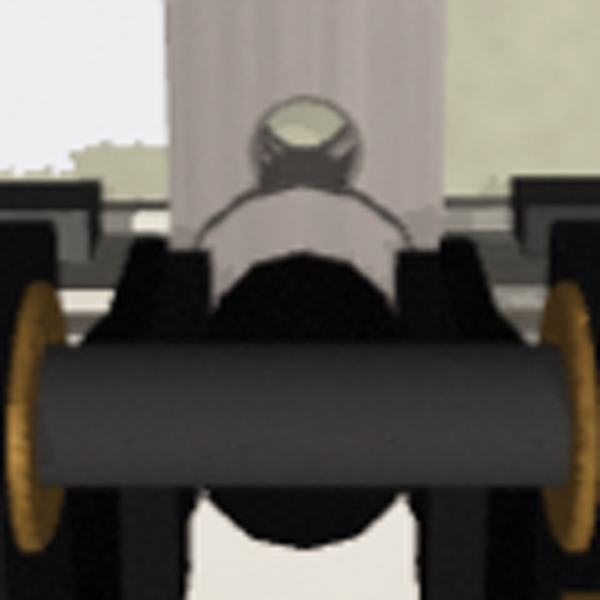

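>>> play_rows --pt "0 0 0.3 0 0 0 5" --pt "0 0 0.6 0 0 0 5" --pt "0 0 0.8 0 0 0 5" --pt "0 0 1.0 0 0 0 5" --pt "0 0 1.1 0 0 0 5" --pt "0 0 1.1 0 0 0 5"

```text
time_s: 18.15
tcp_pos: [0.5488, -0.1892, 0.1955]
ee_rot: [[-0.271, -0.963, -0.001], [-0.963, 0.271, 0.0], [0.0, 0.001, -1.0]]
wrist_force: [-0.2, 1.6, -1.6]
gripper_width: 0.243
```

```bash
python3 - <<'E'
from h import *
delta([.5495,-.1893,.155],-105.5)
s=r.sense();c=wristcam(r.capture('wrist'),s)
i=c['pixels'][180:300,220:340];save('w10c',cv2.resize(i,(600,600),interpolation=cv2.INTER_CUBIC))
E
```

```text
t 18.15 tcp [ 0.5488 -0.1892  0.1955] F [-0.2  1.6 -1.6] j [ -3.  19.  -8.  -0. -63. -13.] w 0.243
  delta [-0.002 -0.029  1.62 ] [ 0.01  -0.001 -0.045]
```

View pics/w10c.png

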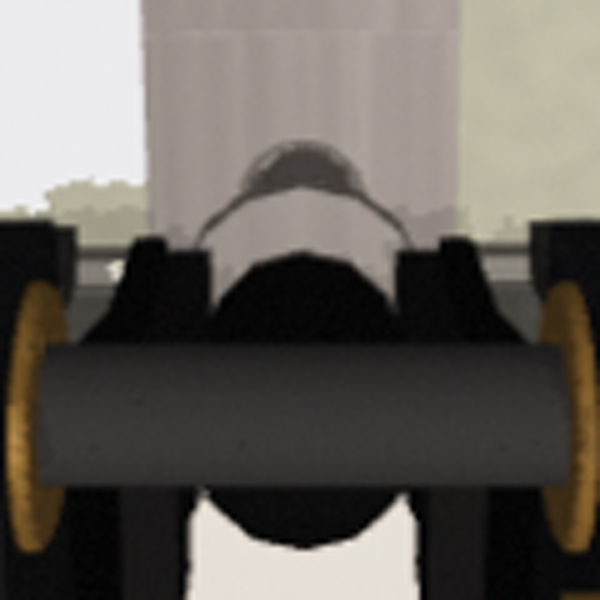

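>>> play_rows --pt "0 0 0.2 0 0 0 5" --pt "0 0 0.4 0 0 0 5" --pt "0 0 0.6 0 0 0 5" --pt "0 0 0.7 0 0 0 5" --pt "0 0 0.7 0 0 0 5"

```text
time_s: 18.7
tcp_pos: [0.5487, -0.1891, 0.1779]
ee_rot: [[-0.271, -0.963, -0.001], [-0.963, 0.271, 0.0], [0.0, 0.001, -1.0]]
wrist_force: [0.9, 0.9, -0.8]
gripper_width: 0.245
```

>>> play_rows --pt "0 0 0.2 0 0 0 5" --pt "0 0 0.4 0 0 0 5" --pt "0 0 0.6 0 0 0 5" --pt "0 0 0.7 0 0 0 5" --pt "0 0 0.7 0 0 0 5"

```text
time_s: 19.2
tcp_pos: [0.5487, -0.1891, 0.1604]
ee_rot: [[-0.271, -0.963, -0.001], [-0.963, 0.271, 0.0], [0.0, 0.001, -1.0]]
wrist_force: [-0.0, 0.2, -0.5]
gripper_width: 0.245
```

Free of force; the tip is already through the lower ear. Last 5 mm gently.

>>> play_rows --pt "0 0 0.1 0 0 0 5" --pt "0 0 0.15 0 0 0 5" --pt "0 0 0.2 0 0 0 5" --pt "0 0 0.2 0 0 0 5"

```text
time_s: 19.6
tcp_pos: [0.549, -0.1892, 0.1559]
ee_rot: [[-0.271, -0.963, -0.0], [-0.963, 0.271, 0.0], [-0.0, 0.0, -1.0]]
wrist_force: [-0.7, -0.6, -1.3]
gripper_width: 0.245
```

>>> play_rows --pt "0 0 0.05 0 0 0 5" --pt "0 0 0.08 0 0 0 5" --pt "0 0 0.08 0 0 0 5"

```text
time_s: 19.9
tcp_pos: [0.5492, -0.1892, 0.155]
ee_rot: [[-0.271, -0.963, 0.001], [-0.963, 0.271, -0.0], [0.0, -0.001, -1.0]]
wrist_force: [-2.1, 1.7, 3.5]
gripper_width: 0.244
```

>>> play_rows --pt "0 0 0.04 0 0 0 5" --pt "0 0 0.04 0 0 0 5" --pt "0 0 0.04 0 0 0 50" --pt "0 0 0 0 0 0 50" --pt "0 0 0 0 0 0 50" --pt "0 0 0 0 0 0 50" --pt "0 0 0 0 0 0 50" --pt "0 0 -0.5 0 0 0 50" --pt "0 0 -1.2 0 0 0 50" --pt "0 0 -2.2 0 0 0 50" --pt "0 0 -3.2 0 0 0 50"

```text
time_s: 21.0
tcp_pos: [0.549, -0.1893, 0.2357]
ee_rot: [[-0.271, -0.963, 0.0], [-0.963, 0.271, -0.0], [0.0, -0.0, -1.0]]
wrist_force: [0.1, -0.4, 0.1]
gripper_width: 0.571
```

>>> play_rows --pt "-1 0 -0.5 0 0 0 50" --pt "-2 0 -1 0 0 0 50" --pt "-3.5 0 -1.5 0 0 0 50" --pt "-4 0 -1.5 0 0 0 50" --pt "-4 0 -1.5 0 0 0 50" --pt "-4 0 -1.5 0 0 0 50"

```text
time_s: 21.6
tcp_pos: [0.5757, -0.0932, 0.2713]
ee_rot: [[-0.271, -0.963, -0.001], [-0.963, 0.271, -0.0], [0.0, 0.001, -1.0]]
wrist_force: [-0.9, -0.2, -0.3]
gripper_width: 0.572
```

```bash
python3 - <<'E'
from h import *
delta([.5495,-.1893,.155],-105.5)
s=r.sense();c=wristcam(r.capture('wrist'),s);save('w11',c['pixels'])
for z in(.146,.151,.159,.189): print(z,proj(c,[.5495,-.1893,z]))
z=r.capture('scene');save('s11',cv2.resize(z['pixels'][130:280,165:350],None,fx=4,fy=4,interpolation=cv2.INTER_CUBIC))
for q in(.146,.174,.189): p=proj(z,[.5495,-.1893,q]);print(q,(p-[165,130])*4)
t=r.capture('top');save('t11',t['pixels'])
E
```

```text
t 21.6 tcp [ 0.5757 -0.0932  0.2713] F [-0.9 -0.2 -0.3] j [  7.  16.  -1.   0. -73. -22.] w 0.572
  delta [ 3.983 -0.038  4.652] [ 0.012 -0.005 -0.042]
0.146 [279.46831321  89.16789642]
0.151 [279.4599763   88.47067925]
0.159 [279.44598645  87.30070672]
0.189 [279.38509369  82.2082397 ]
0.146 [201.25306807 205.44692224]
0.174 [195.2485799  171.81046597]
0.189 [191.91007084 153.10851992]
```

View pics/w11.png

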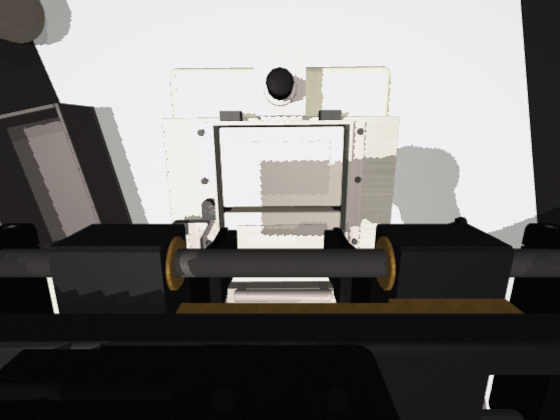

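View pics/s11.png

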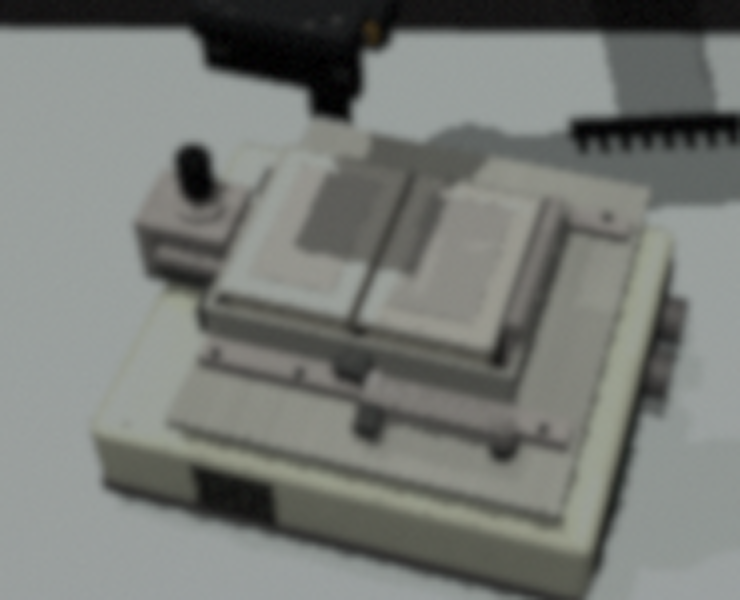

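View pics/t11.png

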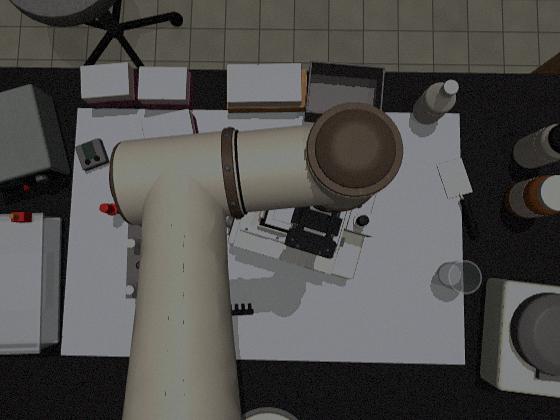

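>>> play_rows --pt "0 1 -0.5 0 0 0 50" --pt "0 2.5 -1 0 0 0 50" --pt "0 4 -1.5 0 0 0 50" --pt "0 5.5 -2 0 0 0 50" --pt "0 6.5 -2 0 0 0 50" --pt "0 6.5 -2 0 0 0 50" --pt "0 6.5 -2 0 0 0 50"

```text
time_s: 22.45
tcp_pos: [0.4195, -0.0494, 0.3219]
ee_rot: [[-0.271, -0.962, 0.001], [-0.962, 0.271, 0.0], [-0.0, -0.001, -1.0]]
wrist_force: [-0.2, -0.0, -0.1]
gripper_width: 0.572
```

```bash
python3 - <<'E'
from h import *
t=r.capture('top');save('t12',cv2.resize(t['pixels'][130:280,215:390],None,fx=4,fy=4,interpolation=cv2.INTER_CUBIC));save('t12f',t['pixels'])
z=r.capture('scene');save('s12',np.hstack([cv2.resize(z['pixels'][165:225,195:240],(450,600),interpolation=cv2.INTER_CUBIC),cv2.resize(z['pixels'][135:235,375:433],(348,600),interpolation=cv2.INTER_CUBIC)]))
for q in(.146,.151,.174,.189): p=proj(z,[.5495,-.1893,q]);print(q,(p-[195,165])*10)
print(r.sense()['time_s'])
E
```

```text
0.146 [203.13267019 163.61730559]
0.151 [200.50463586 148.89535776]
0.174 [188.12144974  79.52616493]
0.189 [179.77517709  32.7712998 ]
22.55
```

View pics/t12.png

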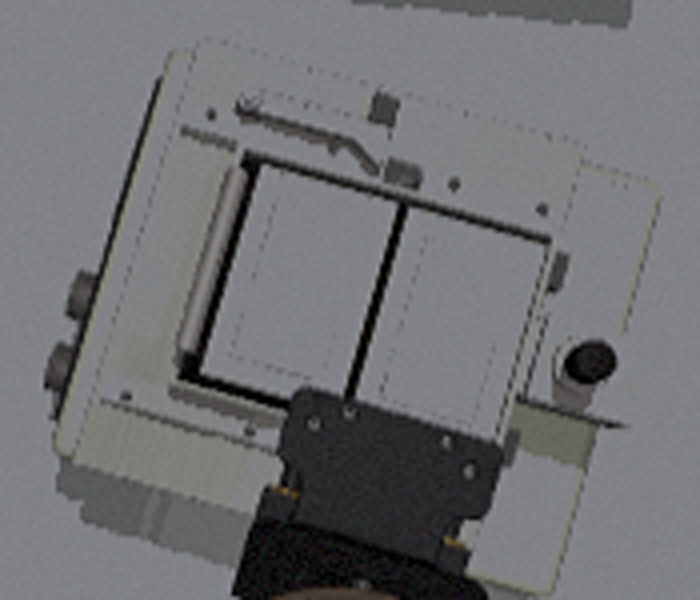

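View pics/s12.png

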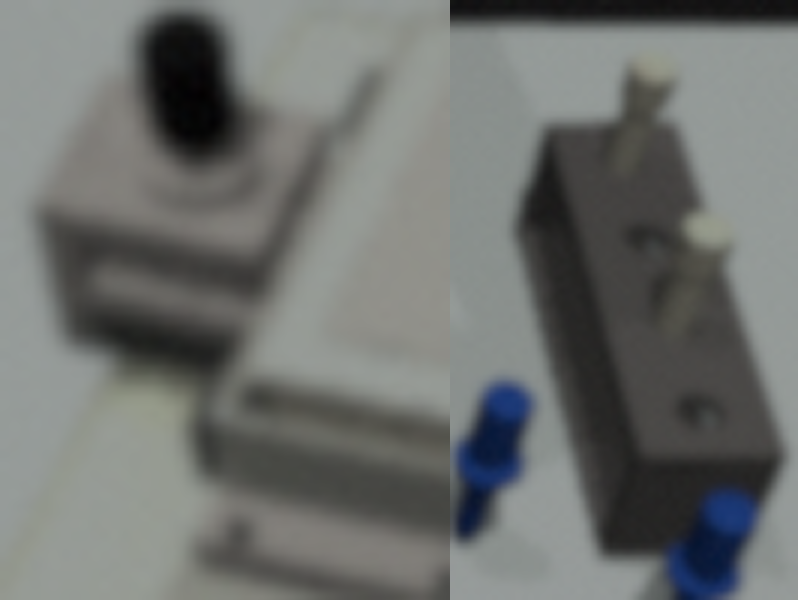

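The head lies flat on the fork with the knob at crop (188,82), against (188,80) predicted for a seated pin. In the top crop the catch tip, about (375,165), is behind the striker at (403,172), in its rest pose. The tubes still stand in the rack.

```bash
python3 - <<'E'
from station import r
print(r.finish_job())
E
```

```text
the job is handed in; nothing more can be done
None
```

The tray is home with its catch engaged, the black locking pin is seated in the fork and released, and I handed the job in at about 22.6 s.

- **Tray:** I pushed it home along the guides with the shut fingers. The force fell as it passed the catch, then rose to 25 N against the rear stops with no further travel. In the top view the catch is back in its rest position behind the striker.
- **Pin:** I took the black pin from the rack, not the blue or red look-alikes. It went down with almost no force, met the fork at the height expected for a seated head (about 3.5 N), and I let go.
- **Last checks:** The scene view shows the head flat on the fork and the knob within a pixel of where a seated pin should be. Both tubes are still in the rack, and the gripper was clear of everything. I saw no disturbance to the tip box or beaker, but I did not measure their positions again. No check failed or disagreed.

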